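# Hang the slide staining rack on the drip hook

## Task

Take the slide rack by its orange grip and hang it by its wire handle on the blue hook of the drip station, so that it hangs freely and level over the tray. Keep the rack upright all the way so that no slide can slip out, and do not disturb the timer, the black mouse beside it and the small white bottle.

Things in the scene. Friction and masses are not known exactly. Their poses are not given: they have to be found in the camera images.
- slide_rack: Loose upright steel slide rack with fixed glass slides, about 0.3 kg. Basket 84 (x) x 96 (y) x 40 (z) mm; origin at the centre of its underside, z up. A rigid arch of 6 mm wire stands over it in its y-z plane: posts at y = +-49 mm up to 118 mm, then rising from 131 mm at y = +-40 mm to a peak of 145 mm at y = 0; open below. A half turn about z gives the same rack.
- rack_bar (a point): Peak of the rack's wire handle: centre of the wire, 145 mm above the rack's underside, on its axis; axes as the rack's. This part of the wire rests on the hook.
- rack_grip (a point): Point in the orange plastic grip block, 31 mm above rack_bar, on the rack's axis; axes as the rack's. The block, fixed on the handle's peak by an 8 mm stem, is 30 (x) x 18 (y) x 40 (z) mm and reaches from 23 mm below to 17 mm above this point. Its flat +-y faces can be gripped with the tool leaning in the rack's x-z plane.
- drip_station: Fixed station; origin on the bench straight below the hook, z up, its open side looks to its own -x (roughly to the robot). White tray from x = -80 to +70 mm, 180 mm wide, rim 10 mm high. Grey back panel 180 mm wide, front face at x = 65 mm. White splash shelf at the panel's top, over the hook: see shelf_edge.
- hook_seat (a point): Where the centre of the handle wire rests in the hook, 174 mm above the bench; axes as the station's. The blue hook is an 8 mm bar in the station's x-z plane: it slopes down forward from the panel to just below this point, then turns up at 45 degrees towards -x. The handle's arch goes across the hook: rack x along station x, either way round.
- timer: Small white lab timer 62 x 66 x 19 mm, loose bystander lying flat on the bench; origin at the centre of its underside.
- mouse: Black computer mouse 114 x 59 x 38 mm, loose bystander on the bench; origin at the centre of its underside.
- wash_bottle: White bottle with a blue band and a white cap, 42 mm diameter, 92 mm tall, loose bystander standing on the bench; origin at the centre of its underside.
- shelf_edge (a point): Middle of the lower front edge of the splash shelf (180 mm wide, 10 mm thick, 325 mm above the bench, from here back to the panel); axes as the station's. It lies right above the hook's seat, so a gripper holding the orange grip must lean back out of the open side, fingers pointing forward and down, 30 to 45 degrees from vertical.
- hook_tip (a point): Centre of the 11 mm ball that ends the hook, 23 mm in front of (station -x) and 13 mm above hook_seat. The handle wire must pass over the ball (its top is 18.5 mm above hook_seat) and come down behind it.

How it is judged:
By the outcome, as a careful person would: the job done as asked, in the order asked, and still so for the second after the job is handed in, with the robot touching nothing.
It also fails if it takes over 45 s, if anything falls off the work surface, if the arm or the gripper's body presses on something with over 40 N, if the wrist force passes 120 N, or if a joint passes its speed limit or range.

## Robot

A 7-joint arm with a two-finger parallel gripper is mounted at the origin on a cart in front of the work surface, level with it; the furniture and walls round the work are solid. World frame = base frame: x ahead of the robot, y to its left, z up, the work surface at z = 0. Lengths are in m, angles in rad, forces in N, time in s.
With the tool pointing down it reaches from about 0.425 to 0.925 m from the base axis. Payload 6.8 kg.
Tool frame: the origin (TCP) lies midway between the tips of the shut fingers; the grasp point (between the pads) lies 19 mm behind it; z points along the fingers, y is the direction in which the jaws open and shut (so a half turn about z gives the same grasp; the last joint's range is limited). The gripper opens to 85 mm and grips with 20 to 120 N. Pads are 22 mm wide; open, the fingers measure 114 mm over their backs; the gripper's body (76 mm by 85 mm) begins 54 mm behind the grasp point. The pads swing forward as they close: fully open they stand 13 mm farther back than shut.
Start: joints at [-1.273, 0.477, 0.022, 1.555, -0.011, 1.109, -0.083], TCP at [0.266, 0.62, 0.231] pointing down, gripper open.
Joint ranges: [-2.96, 2.96], [-0.34, 2.1], [-1.41, 1.46], [0.24, 2.44], [-1.37, 4.51], [0.17, 1.92], [-2.96, 2.96]. Speed limits (rad/s): [2.39, 2.39, 3.14, 3.14, 3.14, 3.14, 3.14].

## Interface

Orientations are given as a unit quaternion [w, x, y, z].
In Python, from station import readout, eyes, ticket gives the robot as it stands. The module is installed in compiled form; this text tells all that it offers.
- The arm moves only by the shell command python3 -m crank 'ROWS' [FORCE]. ROWS is JSON, a list of rows, each an object of numbers: "jaw": the opening in per cent of the stroke, from 0 (shut) to 100 (fully open); "x", "y", "z": the shift along the tool's x, y, z in mm; "ax", "ay", "az": the turn, a rotation vector about the tool's x, y, z in degrees. In form: [{"jaw": .., "x": .., "y": .., "z": .., "ax": .., "ay": .., "az": ..}, ...]. A call has 1 to 12 rows; each row shifts and turns the commanded pose from where the row before left it, along the tool's axes as they then stand; what a row does not reach is not made up. A row lasts 1/8 s, in which the tool goes at most 62.5 mm and 10.7 degrees, less where a joint would pass 70% of its speed; a pose out of reach is approached as far as the arm can. A call with a gripper value outside its range is refused whole. The fingers move at their own pace and stop on an object; FORCE is the grip in N (left out, the last holds). Time passes only in rows, so rows that do not move let the fingers close. It gives the time, the measured TCP pose, the force and the opening at its end, in the units of the state.
- readout.get_obs(): the state, without advancing time (a new reading comes with each control period).
- eyes.read_camera(name): name is "side" or "top"; returns (picture, depth): 480x640x3 uint8, red, green, blue; 480x640 float32, m along the optical axis (not along the pixel's ray), 0 where there is no reading.
- eyes.calibration(name): a dict with "fx", "fy", "cx", "cy" (pixels), "R" (3x3) and "t" (3): a world point X has camera coordinates R X + t. Camera axes: x right, y down, z forward; pixel columns grow to the right and rows downward; lengths in m; the calibration is good to about 2 mm. A picture is of the moment at which its call begins. calibration takes no time and is no camera call.
- ticket.hand_in(): hands the job in, once; it reports no verdict.
The state is a dict: "t": time; "q": joint angles; "joint_vel": joint speeds; "joint_torque": joint torques, N m; "eef_pos": TCP position; "tool_rot": TCP orientation; "contact_force": force on the tool from outside, world axes, zero at the start; "torque": the same for the moment, N m; "gripper_width": opening from 0.0 (shut) to 1.0 (fully open).
Only numpy, scipy, OpenCV 4.12 (cv2) and the standard library are available. Lean on these libraries where they do the work, as an engineer would, in place of code of your own. Each camera call takes 0.05 s, during which the arm holds its last target. There are 200 camera calls.

## Working session

There is one attempt and no reset: what is moved stays moved. The work goes in short steps, Python scripts to look and compute and a shell command to move; the robot and the scene stay as the last step left them, time stands still between calls to the robot, and variables do not carry over. Pictures are saved under pics/ and viewed, about 8 in all and at most 12, crops included, and the job is handed in when it is done.

```bash
mkdir -p pics; python3 - <<'E'
from station import readout, eyes
import cv2,numpy as np
print(readout.get_obs())
for n in("side","top"):
    p,d=eyes.read_camera(n); cv2.imwrite(f"pics/{n}0.png",p[:,:,::-1]); np.savez(f"{n}0.npz",p=p,d=d)
    c=eyes.calibration(n); print(n,c, -np.array(c["R"]).T@c["t"])
E
```

```text
{'t': 0.0, 'q': array([-1.27311737,  0.47780442,  0.02231545,  1.55644022, -0.01151731,
        1.10928917, -0.08310528]), 'joint_vel': array([ 2.24456658e-04, -6.70096009e-04,  2.59347059e-03, -7.45041440e-04,
        1.37322826e-03,  9.47656805e-04,  5.93094772e-06]), 'joint_torque': array([-1.36814703e-05, -5.96448290e+01,  1.60756577e+00, -2.81196839e+01,
        1.23274143e-02,  9.52168659e-03,  7.80283624e-07]), 'eef_pos': array([0.26620951, 0.61965182, 0.23032708]), 'tool_rot': array([-1.29360161e-04,  2.01485459e-01,  9.79491086e-01, -8.97567252e-04]), 'contact_force': array([0.07014474, 0.20053034, 0.31825752]), 'torque': array([-0.01627164,  0.01421193, -0.01939393]), 'gripper_width': 0.9971297788017602}
side {'fx': 454.5206558782857, 'fy': 454.5206558782857, 'cx': 322.7527561358251, 'cy': 235.25615551870874, 'R': array([[ 0.75636256, -0.65412614, -0.00588864],
       [-0.45613217, -0.52092794, -0.72151058],
       [ 0.46889137,  0.54840959, -0.69237837]]), 't': array([-0.35725393,  0.39109538,  0.8579762 ])} [ 0.04630705 -0.500479    0.87411988]
top {'fx': 510.8970396111628, 'fy': 510.8970396111628, 'cx': 328.62161037426296, 'cy': 243.27263424434702, 'R': array([[ 0.02190957, -0.99974618, -0.00524806],
       [-0.98694077, -0.02079042, -0.15973624],
       [ 0.15958659,  0.00867927, -0.98714578]]), 't': array([0.0143179 , 0.50515752, 1.39812045])} [0.27512559 0.01268203 1.46091581]
```

View pics/side0.png

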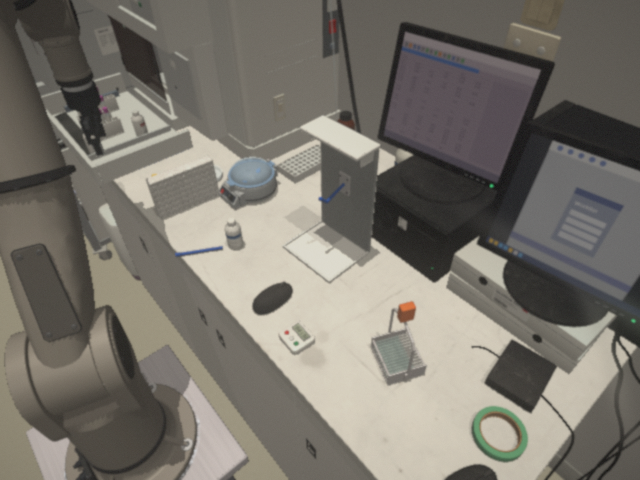

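View pics/top0.png

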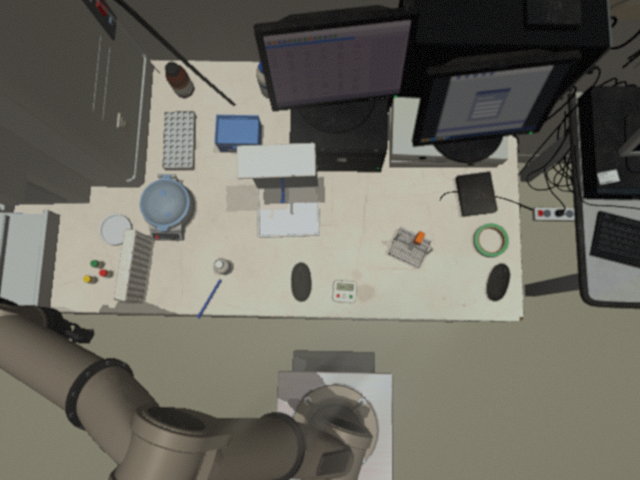

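The side view shows the orange grip at about (407,311), the rack basket at (398,355), the hook at (332,193), the shelf at (340,138), the mouse at (272,298), the timer at (297,338) and the bottle at (233,234). The top view shows the grip at (419,238), the shelf at (276,161) and the tray at (289,219).

```bash
cat > h.py <<'E'
import numpy as np,cv2
from station import eyes
def cloud(n,d):
    c=eyes.calibration(n); v,u=np.mgrid[:480,:640]
    P=np.stack([(u-c["cx"])/c["fx"]*d,(v-c["cy"])/c["fy"]*d,d],-1)
    W=(P-np.array(c["t"]))@np.array(c["R"]); W[d==0]=np.nan
    return W
def ray(n,u,v,z):
    c=eyes.calibration(n);R=np.array(c["R"]);o=-R.T@c["t"]
    r=R.T@[(u-c["cx"])/c["fx"],(v-c["cy"])/c["fy"],1]; return o+r*(z-o[2])/r[2]
def proj(n,X):
    c=eyes.calibration(n);p=np.array(c["R"])@X+c["t"];return p[0]/p[2]*c["fx"]+c["cx"],p[1]/p[2]*c["fy"]+c["cy"]
E
python3 - <<'E'
from h import *
for n in("side","top"):
    f=np.load(n+"0.npz");p=f["p"].astype(int);W=cloud(n,f["d"]);hsv=cv2.cvtColor(f["p"],cv2.COLOR_RGB2HSV)
    roi=np.zeros((480,640),bool)
    if n=="side": roi[290:330,385:430]=1
    else: roi[225:255,405:435]=1
    m=roi&(hsv[...,1]>150)&(hsv[...,0]<15)
    P=W[m];v,u=np.where(m);print(n,"orange",m.sum(),u.mean(),v.mean(),np.nanmin(P,0),np.nanmedian(P,0),np.nanmax(P,0))
    roi[:]=0
    if n=="side": roi[170:210,310:352]=1
    else: roi[175:205,275:292]=1
    m=roi&(hsv[...,1]>110)&(abs(hsv[...,0].astype(int)-112)<14)
    P=W[m];v,u=np.where(m);print(n,"blue",m.sum(),u.mean(),v.mean());print(np.c_[u,v,P.round(3)][::max(1,len(u)//12)])
    S=(abs(W[...,2]-.33)<.012)&(W[...,0]>.4)&(W[...,0]<.9)&(abs(W[...,1]-.15)<.25)&(f["p"].min(-1)>110)
    nl,l,st,ce=cv2.connectedComponentsWithStats(S.astype(np.uint8))
    k=1+np.argmax(st[1:,4]);P=W[l==k];print("shelf",st[k],np.nanmedian(P,0));r=cv2.minAreaRect((P[:,:2]*1000).astype(np.float32));print(r,cv2.boxPoints(r))
    B=(W[...,2]>.025)&(W[...,2]<.05)&(W[...,0]>.38)&(W[...,0]<.75)&(W[...,1]<-.05)&(W[...,1]>-.3)
    nl,l,st,ce=cv2.connectedComponentsWithStats(B.astype(np.uint8))
    k=1+np.argmax(st[1:,4]);P=W[l==k];r=cv2.minAreaRect((P[:,:2]*1000).astype(np.float32));print("rack",st[k],r)
f=np.load("side0.npz")["p"][:,:,::-1]
a=cv2.resize(f[290:390,355:455],(400,400),interpolation=2);b=cv2.resize(f[115:215,290:390],(400,400),interpolation=2)
f=np.load("top0.npz")["p"][:,:,::-1];c=cv2.resize(f[220:270,380:440],(400,333))[:200*2] ;d=cv2.resize(f[140:240,230:330],(400,400))
c=cv2.copyMakeBorder(c,0,67,0,0,0)
o=np.vstack([np.hstack([a,b]),np.hstack([c,d])]);cv2.imwrite("pics/crop.png",cv2.resize(o,(600,600)))
E
```

```text
side orange 105 406.93333333333334 306.8666666666667 [ 0.4864215  -0.21918119  0.18765772] [ 0.49951828 -0.20925071  0.19318324] [ 0.51462533 -0.19698049  0.19594329]
side blue 19 325.6842105263158 199.10526315789474
[[3.30e+02 1.97e+02 6.22e-01 1.44e-01 1.74e-01]
 [3.20e+02 1.98e+02 5.87e-01 1.41e-01 1.91e-01]
 [3.21e+02 1.98e+02 5.89e-01 1.40e-01 1.91e-01]
 [3.28e+02 1.98e+02 6.17e-01 1.46e-01 1.72e-01]
 [3.29e+02 1.98e+02 6.17e-01 1.42e-01 1.75e-01]
 [3.30e+02 1.98e+02 6.19e-01 1.41e-01 1.74e-01]
 [3.20e+02 1.99e+02 5.86e-01 1.39e-01 1.90e-01]
 [3.21e+02 1.99e+02 5.87e-01 1.37e-01 1.91e-01]
 [3.22e+02 1.99e+02 5.91e-01 1.38e-01 1.88e-01]
 [3.27e+02 1.99e+02 6.13e-01 1.46e-01 1.71e-01]
 [3.28e+02 1.99e+02 6.15e-01 1.44e-01 1.71e-01]
 [3.29e+02 1.99e+02 6.16e-01 1.41e-01 1.73e-01]
 [3.24e+02 2.00e+02 6.01e-01 1.43e-01 1.77e-01]
 [3.25e+02 2.00e+02 6.04e-01 1.42e-01 1.76e-01]
 [3.26e+02 2.00e+02 6.07e-01 1.42e-01 1.74e-01]
 [3.27e+02 2.00e+02 6.14e-01 1.47e-01 1.67e-01]
 [3.28e+02 2.00e+02 6.14e-01 1.43e-01 1.69e-01]
 [3.26e+02 2.01e+02 6.06e-01 1.42e-01 1.71e-01]
 [3.27e+02 2.01e+02
[... 1095 characters left out ...]
1.89e-01]
 [2.83e+02 1.99e+02 5.94e-01 1.43e-01 1.87e-01]
 [2.82e+02 2.00e+02 5.89e-01 1.45e-01 1.93e-01]
 [2.83e+02 2.00e+02 5.90e-01 1.43e-01 1.91e-01]
 [2.81e+02 2.01e+02 5.87e-01 1.48e-01 1.91e-01]
 [2.82e+02 2.01e+02 5.87e-01 1.45e-01 1.93e-01]
 [2.83e+02 2.01e+02 5.87e-01 1.43e-01 1.92e-01]]
shelf [ 237  143   79   36 2529] [0.64672782 0.14902921 0.33410736]
((648.0774536132812, 148.61541748046875), (79.37371826171875, 179.31626892089844), 3.5990397930145264) [[602.8407   235.60544 ]
 [614.09705   56.642815]
 [693.3142    61.625397]
 [682.05786  240.58801 ]]
rack [390 162  54   4 149] ((744.1351928710938, -223.30059814453125), (152.59890747070312, 5.8115973472595215), 89.9765396118164)
```

View pics/crop.png

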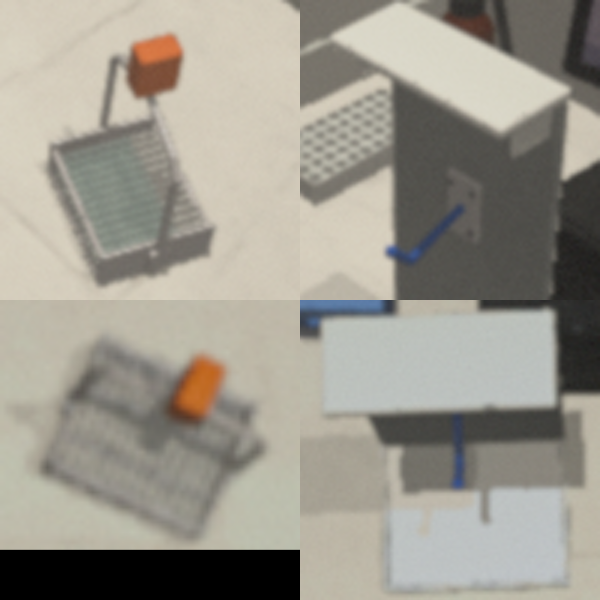

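The measurements agree with the given sizes:
- **Rack:** about (0.500, -0.207), with its x axis at about -24°. The orange top is at z 0.193, as it should be.
- **Hook seat:** about (0.608, 0.145), with the station turned +3.6°. The hook tip at (0.587, 0.143, 0.19) agrees.

The tool's y axis is already parallel to the rack's y axis.

```bash
cat > plan.py <<'E'
import numpy as np
from scipy.spatial.transform import Rotation as Ro
from station import readout
def pose(o=None):
    o=o or readout.get_obs();q=o["tool_rot"];return o["eef_pos"],Ro.from_quat([q[1],q[2],q[3],q[0]])
def tool(az,lean):
    a,t=np.radians([az,lean]);z=np.array([np.sin(t)*np.cos(a),np.sin(t)*np.sin(a),-np.cos(t)])
    y=np.array([-np.sin(a),np.cos(a),0]);return Ro.from_matrix(np.c_[np.cross(y,z),y,z])
def go(p0,R0,p1,R1=None):
    R1=R1 or R0
    print("shift mm",(R0.inv().apply(np.subtract(p1,p0))*1000).round(1),"then turn",np.degrees((R0.inv()*R1).as_rotvec()).round(2))
E
python3 - <<'E'
from plan import *
p,R=pose();T=tool(-24,40);G=np.array([.500,-.207,.178])+.019*T.apply([0,0,1]);pre=G-.1*T.apply([0,0,1])
print("grasp",G,"pre",pre)
w=[p,[.30,.60,.34],[.47,.30,.34],[.46,-.05,.34],pre]
for a,b in zip(w,w[1:]): go(a,R,b)
go(p,R,p,T)
E
```

```text
grasp [ 0.5111571  -0.21196746  0.16344516] pre [ 0.45243553 -0.18582293  0.2400496 ]
shift mm [ -38.8   -5.  -109.6] then turn [0. 0. 0.]
shift mm [-274.6 -208.5    0.4] then turn [0. 0. 0.]
shift mm [-129.  -325.5    0.6] then turn [0. 0. 0.]
shift mm [ -46.7 -127.6  100.2] then turn [0. 0. 0.]
shift mm [0. 0. 0.] then turn [  0.17 -39.99   0.75]
```

```bash
python3 -m crank '[{"jaw":55,"x":-19,"y":-2,"z":-55},{"jaw":55,"x":-20,"y":-3,"z":-55},{"jaw":55,"x":-39,"y":-30},{"jaw":55,"x":-39,"y":-30},{"jaw":55,"x":-39,"y":-30},{"jaw":55,"x":-39,"y":-30},{"jaw":55,"x":-39,"y":-30},{"jaw":55,"x":-39,"y":-29},{"jaw":55,"x":-40,"y":-29}]' 60
python3 -m crank '[{"jaw":55,"x":-16,"y":-41},{"jaw":55,"x":-16,"y":-41},{"jaw":55,"x":-16,"y":-41},{"jaw":55,"x":-16,"y":-41},{"jaw":55,"x":-16,"y":-41},{"jaw":55,"x":-16,"y":-41},{"jaw":55,"x":-16,"y":-40},{"jaw":55,"x":-16,"y":-40},{"jaw":55}]'
python3 - <<'E'
from plan import *
p,R=pose();T=tool(-24,40);go(p,R,p,T);print(p)
E
```

```text
shift mm [0. 0. 0.] then turn [  0.17 -39.99   0.75]
[0.26624872 0.6196918  0.23040715]schema error: expected keys jaw, x, y, z, ax, ay, az
schema error: expected keys jaw, x, y, z, ax, ay, az
```

All keys are required in every row.

```bash
python3 -m crank '[{"jaw":55,"x":-19,"y":-2,"z":-55,"ax":0,"ay":0,"az":0},{"jaw":55,"x":-20,"y":-3,"z":-55,"ax":0,"ay":0,"az":0},{"jaw":55,"x":-39,"y":-30,"z":0,"ax":0,"ay":0,"az":0},{"jaw":55,"x":-39,"y":-30,"z":0,"ax":0,"ay":0,"az":0},{"jaw":55,"x":-39,"y":-30,"z":0,"ax":0,"ay":0,"az":0},{"jaw":55,"x":-39,"y":-30,"z":0,"ax":0,"ay":0,"az":0},{"jaw":55,"x":-39,"y":-30,"z":0,"ax":0,"ay":0,"az":0},{"jaw":55,"x":-39,"y":-29,"z":0,"ax":0,"ay":0,"az":0},{"jaw":55,"x":-40,"y":-29,"z":0,"ax":0,"ay":0,"az":0}]' 60
python3 -m crank '[{"jaw":55,"x":-16,"y":-41,"z":0,"ax":0,"ay":0,"az":0},{"jaw":55,"x":-16,"y":-41,"z":0,"ax":0,"ay":0,"az":0},{"jaw":55,"x":-16,"y":-41,"z":0,"ax":0,"ay":0,"az":0},{"jaw":55,"x":-16,"y":-41,"z":0,"ax":0,"ay":0,"az":0},{"jaw":55,"x":-16,"y":-41,"z":0,"ax":0,"ay":0,"az":0},{"jaw":55,"x":-16,"y":-41,"z":0,"ax":0,"ay":0,"az":0},{"jaw":55,"x":-16,"y":-40,"z":0,"ax":0,"ay":0,"az":0},{"jaw":55,"x":-16,"y":-40,"z":0,"ax":0,"ay":0,"az":0},{"jaw":55,"x":0,"y":0,"z":0,"ax":0,"ay":0,"az":0}]'
python3 - <<'E'
from plan import *
p,R=pose();T=tool(-24,40);go(p,R,p,T);print(p,readout.get_obs()["q"]);go(p,T,[.4524,-.1858,.24])
E
```

```text
t: 1.23
eef_pos: [0.4703, 0.2994, 0.341]
tool_rot: [-0.0, 0.201, 0.98, -0.0]
contact_force: [0.6, -0.1, -0.2]
gripper_width: 0.548
t: 2.35
eef_pos: [0.4582, -0.0526, 0.3412]
tool_rot: [-0.0, 0.205, 0.979, -0.0]
contact_force: [-0.0, -0.3, -0.3]
gripper_width: 0.55
shift mm [0. 0. 0.] then turn [  0.11 -40.     0.37]
[ 0.45818265 -0.05263711  0.3412443 ] [-4.78802994e-01 -1.34281625e-03  4.64124419e-01  1.91877395e+00
  9.77609472e-04  1.22417260e+00  1.14349708e+00]
shift mm [  27.6 -124.   109. ] then turn [0. 0. 0.]
```

```bash
python3 -m crank '[{"jaw":55,"x":0,"y":0,"z":0,"ax":0,"ay":-8,"az":0},{"jaw":55,"x":0,"y":0,"z":0,"ax":0,"ay":-8,"az":0},{"jaw":55,"x":0,"y":0,"z":0,"ax":0,"ay":-8,"az":0},{"jaw":55,"x":0,"y":0,"z":0,"ax":0,"ay":-8,"az":0},{"jaw":55,"x":0,"y":0,"z":0,"ax":0,"ay":-8,"az":0.4},{"jaw":55,"x":7,"y":-31,"z":17,"ax":0,"ay":0,"az":0},{"jaw":55,"x":7,"y":-31,"z":17,"ax":0,"ay":0,"az":0},{"jaw":55,"x":7,"y":-31,"z":17,"ax":0,"ay":0,"az":0},{"jaw":55,"x":7,"y":-31,"z":18,"ax":0,"ay":0,"az":0},{"jaw":55,"x":0,"y":0,"z":0,"ax":0,"ay":0,"az":0}]'
python3 - <<'E'
from plan import *
from h import *
p,R=pose();T=tool(-24,40);go(p,R,[.5112,-.212,.1634],T);print(p,readout.get_obs()["q"])
i,d=eyes.read_camera("side");j,e=eyes.read_camera("top")
a=cv2.resize(i[220:400,310:490],(600,600),interpolation=2)[:,:,::-1]
cv2.imwrite("pics/pre.png",a)
hsv=cv2.cvtColor(j,cv2.COLOR_RGB2HSV);m=(hsv[...,1]>150)&(hsv[...,0]<15);m[:225]=0;m[255:]=0;m[:,:405]=0;m[:,435:]=0
print(m.sum())
E
```

```text
t: 3.6
eef_pos: [0.4341, -0.1304, 0.2933]
tool_rot: [0.328, 0.191, 0.922, -0.069]
contact_force: [-0.1, -0.4, -0.5]
gripper_width: 0.551
shift mm [  2.1 -44.  166. ] then turn [ 0.3  -0.81  0.48]
[ 0.43408364 -0.1303819   0.2933232 ] [ 0.11278439 -0.27259135 -0.13640848  2.43278786  0.61752672  0.41701003
  0.6335068 ]
70
```

View pics/pre.png

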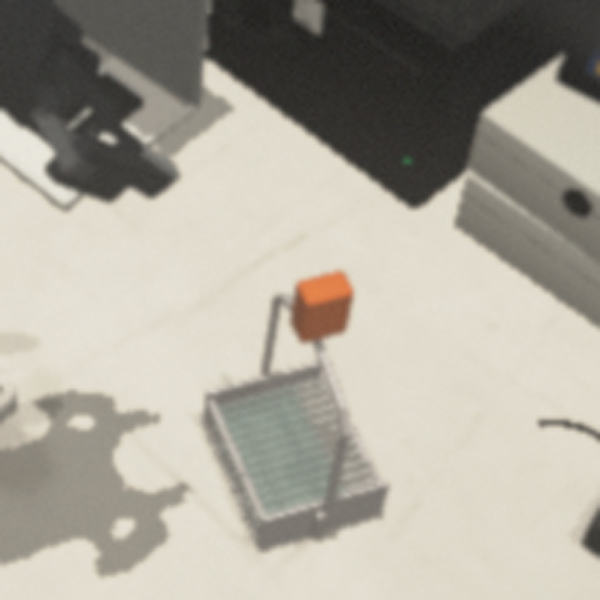

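The rack is untouched, with the grip at about (323,305) in the crop. The arm stopped near the joint 4 limit, so I'll use a 34° lean and approach from above, farther out.

```bash
python3 - <<'E'
from plan import *
p,R=pose();T=tool(-24,34);G=np.array([.500,-.207,.178])+.019*T.apply([0,0,1]);up=G+[0,0,.10]
print(G);go(p,R,up,T);go(up,T,G)
E
```

```text
[ 0.50970611 -0.21132144  0.16224829]
shift mm [-57.9 -47.7  88.7] then turn [0.52 5.28 0.75]
shift mm [55.9  0.  82.9] then turn [0. 0. 0.]
```

```bash
python3 -m crank '[{"jaw":55,"x":-14.5,"y":-12,"z":22,"ax":0,"ay":0,"az":0},{"jaw":55,"x":-14.5,"y":-12,"z":22,"ax":0,"ay":0,"az":0},{"jaw":55,"x":-14.5,"y":-12,"z":22,"ax":0,"ay":0,"az":0},{"jaw":55,"x":-14.5,"y":-12,"z":22.5,"ax":0,"ay":0,"az":0},{"jaw":55,"x":0,"y":0,"z":0,"ax":0.5,"ay":5.3,"az":0.75},{"jaw":55,"x":0,"y":0,"z":0,"ax":0,"ay":0,"az":0}]'
python3 - <<'E'
from plan import *
p,R=pose();T=tool(-24,34);G=np.array([.500,-.207,.178])+.019*T.apply([0,0,1])
print(readout.get_obs()["q"]);go(p,R,G+[0,0,.1],T);go(p,R,G,T)
E
```

```text
t: 4.45
eef_pos: [0.5125, -0.2094, 0.2637]
tool_rot: [0.288, 0.197, 0.935, -0.06]
contact_force: [0.3, -0.2, 0.8]
gripper_width: 0.551
[ 0.11459469 -0.01406565  0.09128594  2.25839154  0.36732417  0.33063345
  1.04901245]
shift mm [ 2.3 -2.9  0.2] then turn [0.19 0.21 0.2 ]
shift mm [58.5 -3.  82.9] then turn [0.19 0.21 0.2 ]
```

```bash
python3 -m crank '[{"jaw":55,"x":9,"y":-3,"z":12,"ax":0.2,"ay":0.2,"az":0.2},{"jaw":55,"x":12.5,"y":0,"z":17.5,"ax":0,"ay":0,"az":0},{"jaw":55,"x":12.5,"y":0,"z":17.5,"ax":0,"ay":0,"az":0},{"jaw":55,"x":12.5,"y":0,"z":18,"ax":0,"ay":0,"az":0},{"jaw":55,"x":12,"y":0,"z":18,"ax":0,"ay":0,"az":0},{"jaw":55,"x":0,"y":0,"z":0,"ax":0,"ay":0,"az":0}]'
python3 - <<'E'
from plan import *
from h import *
p,R=pose();T=tool(-24,34);G=np.array([.500,-.207,.178])+.019*T.apply([0,0,1])
print(readout.get_obs()["q"]);go(p,R,G,T)
i,d=eyes.read_camera("side");j,e=eyes.read_camera("top")
a=cv2.resize(i[260:380,360:440],(400,600),interpolation=2);b=cv2.resize(j[200:290,380:440],(400,600),interpolation=2)
cv2.imwrite("pics/grasp.png",np.hstack([a,b])[:,:,::-1])
E
```

```text
t: 5.2
eef_pos: [0.5026, -0.2153, 0.1708]
tool_rot: [0.28, 0.2, 0.937, -0.066]
contact_force: [-0.5, -0.7, 0.0]
gripper_width: 0.543
[ 0.44517097  0.15952809 -0.24579106  2.34167254  1.16044291  0.17826192
  0.25768346]
shift mm [0.6 6.6 9.7] then turn [-0.71 -0.58  0.13]
```

View pics/grasp.png

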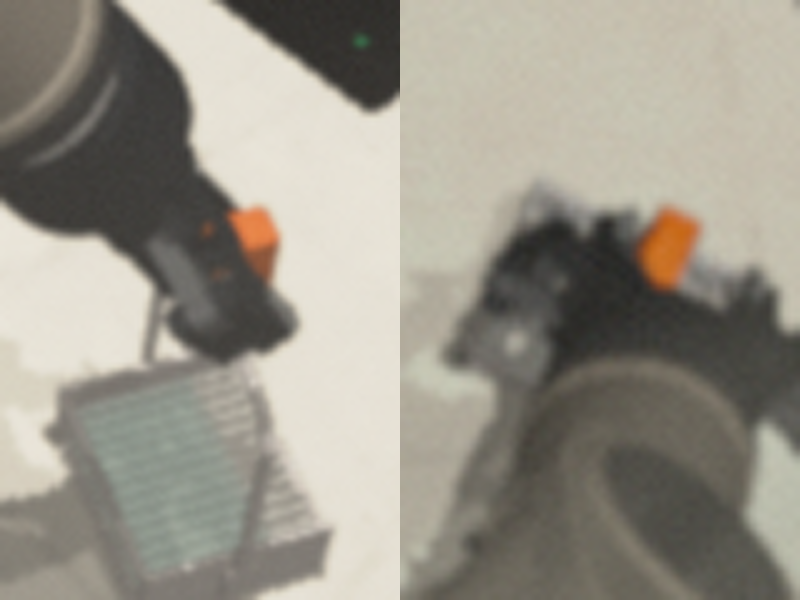

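The fingers straddle the grip with nothing touched, but joint 6 is near its limit. I'll ease the lean to 31° and go the last centimetre.

```bash
python3 -m crank '[{"jaw":55,"x":0,"y":6,"z":0,"ax":-0.7,"ay":2.4,"az":0},{"jaw":55,"x":0,"y":0,"z":0,"ax":0,"ay":0,"az":0}]'
python3 - <<'E'
from plan import *
p,R=pose();T=tool(-24,31);G=np.array([.500,-.207,.178])+.019*T.apply([0,0,1])
print(readout.get_obs()["q"]);go(p,R,G,T)
E
```

```text
t: 5.55
eef_pos: [0.5079, -0.2116, 0.1742]
tool_rot: [0.266, 0.201, 0.941, -0.058]
contact_force: [-0.8, -0.4, -0.1]
gripper_width: 0.549
[ 0.50065728  0.16476568 -0.30651842  2.30632017  0.88253793  0.20842795
  0.53500724]
shift mm [ 5.9  1.  11. ] then turn [-0.17  0.65 -0.05]
```

```bash
python3 -m crank '[{"jaw":55,"x":3,"y":1,"z":5.5,"ax":0,"ay":0.3,"az":0},{"jaw":55,"x":3,"y":0,"z":5.5,"ax":0,"ay":0.3,"az":0},{"jaw":55,"x":0,"y":0,"z":0,"ax":0,"ay":0,"az":0}]'
python3 - <<'E'
from plan import *
p,R=pose();T=tool(-24,31);G=np.array([.500,-.207,.178])+.019*T.apply([0,0,1])
print(readout.get_obs()["q"]);go(p,R,G,T)
E
```

```text
t: 5.92
eef_pos: [0.5076, -0.211, 0.1602]
tool_rot: [0.26, 0.201, 0.943, -0.057]
contact_force: [0.1, -0.2, -0.2]
gripper_width: 0.547
[ 0.47535614  0.19139729 -0.28288627  2.31129361  0.96163775  0.19906446
  0.45553546]
shift mm [-1.9  0.5 -0.7] then turn [-0.23 -0.1   0.05]
```

```bash
python3 -m crank '[{"jaw":10,"x":0,"y":0,"z":0,"ax":0,"ay":0,"az":0},{"jaw":5,"x":0,"y":0,"z":0,"ax":0,"ay":0,"az":0},{"jaw":0,"x":0,"y":0,"z":0,"ax":0,"ay":0,"az":0},{"jaw":0,"x":0,"y":0,"z":0,"ax":0,"ay":0,"az":0},{"jaw":0,"x":0,"y":0,"z":0,"ax":0,"ay":0,"az":0},{"jaw":0,"x":0,"y":0,"z":0,"ax":0,"ay":0,"az":0}]' 70
python3 - <<'E'
from plan import *
p,R=pose();print(p,R.apply([0,0,1]),R.apply([0,1,0]));go(p,R,p+[0,0,.1]);go(p,R,p+[.03,.01,.03])
E
```

```text
t: 6.68
eef_pos: [0.5077, -0.2112, 0.1605]
tool_rot: [0.26, 0.201, 0.943, -0.057]
contact_force: [0.3, 0.5, -1.9]
gripper_width: 0.204
[ 0.50770941 -0.21118229  0.16051138] [ 0.4676391  -0.2126179  -0.85796696] [ 0.40858332  0.91271437 -0.00348485]
shift mm [-51.4  -0.3 -85.8] then turn [0. 0. 0.]
shift mm [-35.4  21.3 -13.8] then turn [0. 0. 0.]
```

```bash
python3 -m crank '[{"jaw":0,"x":-5,"y":0,"z":-8.5,"ax":0,"ay":0,"az":0},{"jaw":0,"x":-8.2,"y":0,"z":-13.7,"ax":0,"ay":0,"az":0},{"jaw":0,"x":-8.2,"y":0,"z":-13.7,"ax":0,"ay":0,"az":0},{"jaw":0,"x":-8.2,"y":0,"z":-13.7,"ax":0,"ay":0,"az":0},{"jaw":0,"x":-8.2,"y":0,"z":-13.7,"ax":0,"ay":0,"az":0},{"jaw":0,"x":-8.2,"y":0,"z":-13.7,"ax":0,"ay":0,"az":0},{"jaw":0,"x":0,"y":0,"z":0,"ax":0,"ay":0,"az":0}]'
python3 - <<'E'
from plan import *
from h import *
o=readout.get_obs();p,R=pose(o);z=R.apply([0,0,1]);print(o["q"],p,np.degrees(np.arccos(-z[2])),np.degrees(np.arctan2(z[1],z[0])))
i,d=eyes.read_camera("side");j,e=eyes.read_camera("top")
a=cv2.resize(i[230:390,340:460],(450,600),interpolation=2);b=cv2.resize(j[200:290,380:430],(333,600),interpolation=2)
cv2.imwrite("pics/lift.png",np.hstack([a,b])[:,:,::-1])
E
```

```text
t: 7.55
eef_pos: [0.5082, -0.2112, 0.2513]
tool_rot: [0.261, 0.201, 0.942, -0.058]
contact_force: [0.2, -0.2, -2.1]
gripper_width: 0.201
[ 0.73468543  0.04997642 -0.52523154  2.20474241  0.36222621  0.3836526
  1.06553016] [ 0.50821511 -0.21120243  0.25128011] 31.030282279891903 -24.49062245028044
```

View pics/lift.png

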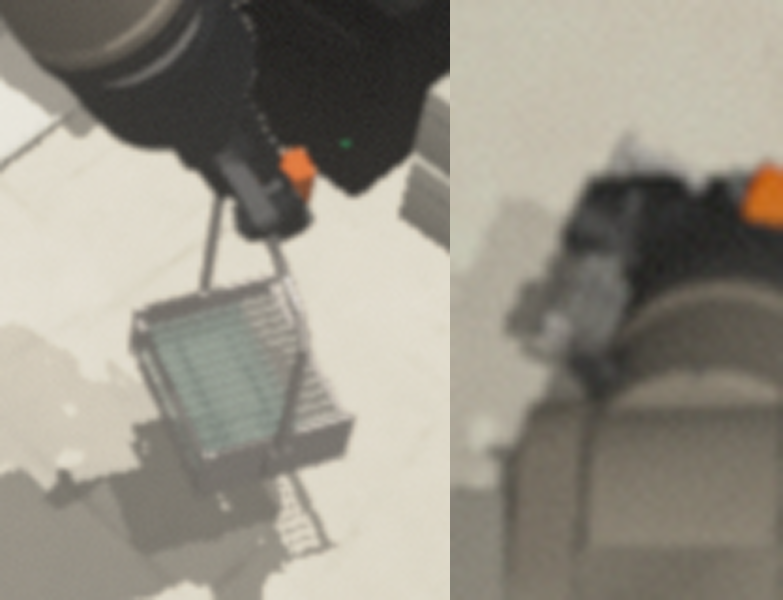

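The rack is held level and clear of the bench. Next I carry it to a point in front of the hook, turning it about the vertical on the way.

```bash
python3 - <<'E'
from plan import *
p,R=pose();T=tool(3.6,31);xs=np.array([.998,.0628,0]);seat=np.array([.608,.145,.174])
tgt=seat-.075*xs+[0,0,.062]+.0087*xs+[0,0,.0155]
print("tgt",tgt);rv=(R.inv()*T).as_rotvec();n=10
for k in range(n):
    Rk=R*Ro.from_rotvec(rv*k/n);print(k,(Rk.inv().apply(tgt-p)*1000/n).round(1),(np.degrees(rv)/n).round(2))
E
```

```text
tgt [0.5418326  0.14083636 0.2515    ]
0 [ 9.5 33.5 -6. ] [-1.44 -0.02 -2.37]
1 [ 8.1 34.  -5.2] [-1.44 -0.02 -2.37]
2 [ 6.7 34.4 -4.3] [-1.44 -0.02 -2.37]
3 [ 5.2 34.8 -3.5] [-1.44 -0.02 -2.37]
4 [ 3.8 35.1 -2.6] [-1.44 -0.02 -2.37]
5 [ 2.3 35.2 -1.7] [-1.44 -0.02 -2.37]
6 [ 0.9 35.3 -0.8] [-1.44 -0.02 -2.37]
7 [-0.6 35.3  0.1] [-1.44 -0.02 -2.37]
8 [-2.1 35.3  1. ] [-1.44 -0.02 -2.37]
9 [-3.5 35.1  1.9] [-1.44 -0.02 -2.37]
```

```bash
python3 -m crank '[{"jaw":0,"x":4.8,"y":16.7,"z":-3,"ax":-0.7,"ay":0,"az":-1.2},{"jaw":0,"x":9,"y":33.5,"z":-5.6,"ax":-1.44,"ay":-0.02,"az":-2.37},{"jaw":0,"x":7.4,"y":34,"z":-4.8,"ax":-1.44,"ay":-0.02,"az":-2.37},{"jaw":0,"x":6,"y":34.5,"z":-3.9,"ax":-1.44,"ay":-0.02,"az":-2.37},{"jaw":0,"x":4.5,"y":35,"z":-3,"ax":-1.44,"ay":-0.02,"az":-2.37},{"jaw":0,"x":3,"y":35,"z":-2.1,"ax":-1.44,"ay":-0.02,"az":-2.37},{"jaw":0,"x":1.6,"y":35.2,"z":-1.2,"ax":-1.44,"ay":-0.02,"az":-2.37},{"jaw":0,"x":0,"y":35.3,"z":0,"ax":-1.44,"ay":-0.02,"az":-2.37},{"jaw":0,"x":-1.3,"y":35.3,"z":0.5,"ax":-1.44,"ay":-0.02,"az":-2.37},{"jaw":0,"x":-2.8,"y":35.2,"z":1.5,"ax":-1.44,"ay":-0.02,"az":-2.37},{"jaw":0,"x":-1.7,"y":17.5,"z":1,"ax":-0.7,"ay":0,"az":-1.2},{"jaw":0,"x":0,"y":0,"z":0,"ax":0,"ay":0,"az":0}]'
cat > look.py <<'E'
import sys
from plan import *
from h import *
o=readout.get_obs();p,R=pose(o);z=R.apply([0,0,1]);print(o["q"].round(2),p,"lean",np.degrees(np.arccos(-z[2])),"az",np.degrees(np.arctan2(z[1],z[0])),"ty",R.apply([0,1,0]))
xs=np.array([.998,.0628,0]);ys=np.array([-.0628,.998,0]);seat=np.array([.608,.145,.174])
bar=p-.0087*xs-[0,0,.0155]
d=bar-seat;print("bar station mm",d@xs*1000,d@ys*1000,d[2]*1000)
i,dd=eyes.read_camera("side");j,e=eyes.read_camera("top");np.savez(sys.argv[1]+".npz",i=i,d=dd,j=j,e=e)
for n,X in(("bar",bar),("seat",seat),("tip",seat-.023*xs+[0,0,.013])): print(n,np.round(proj("side",X),1),np.round(proj("top",X),1))
a=cv2.resize(i[150:270,270:370],(500,600),interpolation=2);b=cv2.resize(j[170:250,263:303],(300,600),interpolation=2)
cv2.imwrite("pics/"+sys.argv[1]+".png",np.hstack([a,b])[:,:,::-1])
E
python3 look.py st1
```

```text
t: 9.15
eef_pos: [0.5411, 0.1421, 0.2514]
tool_rot: [0.267, -0.032, 0.963, 0.008]
contact_force: [-0.2, -0.6, -3.2]
gripper_width: 0.204
[ 0.31  0.11 -0.84  2.16  0.68  0.49  0.6 ] [0.54111848 0.14208341 0.25138892] lean 31.028422274103107 az 3.698167245030476 ty [-0.06676974  0.99776747 -0.00136808]
bar station mm -75.63046074818442 1.2894026656087332 61.88892285364095
bar [301.2 192.7] [281.  218.4]
seat [325.5 199.2] [283.  194.8]
tip [318.7 199.3] [282.8 202.2]
```

View pics/st1.png

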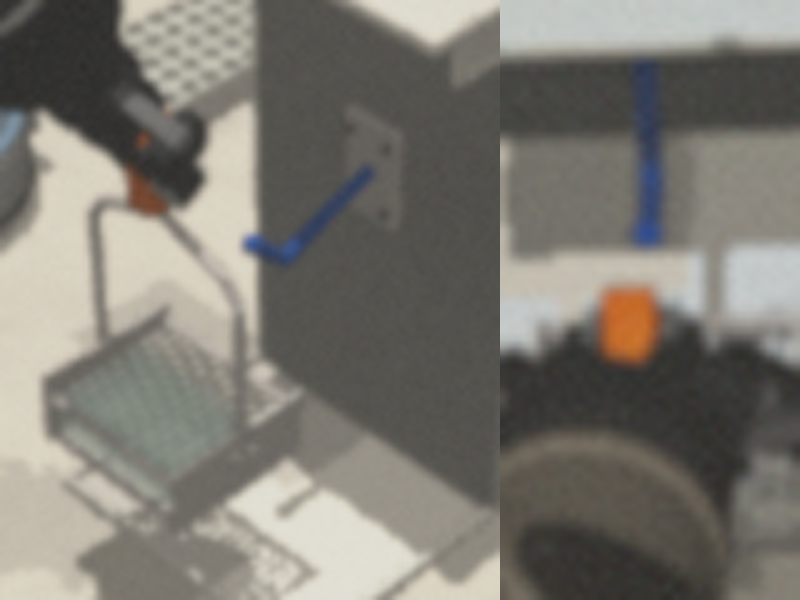

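The rack hangs level in front of the hook. In the crop the ball is at about (248,243), the bend at (285,262) and the wire peak at about (155,212), all close to the projections. I'll check the grip's lateral offset and the tilt of the rack numerically.

```bash
python3 - <<'E'
from h import *
f=np.load("st1.npz");xs=np.array([.998,.0628,0]);ys=np.array([-.0628,.998,0]);seat=np.array([.608,.145,.174])
def st(W): d=W-seat; return np.stack([d@xs,d@ys,d[...,2]],-1)*1000
hsv=cv2.cvtColor(f["j"],cv2.COLOR_RGB2HSV)
for nm,lo,hi in(("orange",0,15),("blue",98,126)):
    m=(hsv[...,1]>110)&(hsv[...,0]>=lo)&(hsv[...,0]<=hi);m[:170]=0;m[225:]=0;m[:,273:]&=True;m[:,:273]=0;m[:,292:]=0
    v,u=np.where(m);S=st(cloud("top",f["e"]))[m];print(nm,m.sum(),u.mean(),v.mean(),np.nanpercentile(S,[5,50,95],axis=0).round(1))
    if nm=="orange": print("ray",st(ray("top",(u.min()+u.max())/2,(v.min()+v.max())/2,.284)))
    else: print("tipray",st(ray("top",u[v>199].mean(),201,.19)))
S=st(cloud("side",f["d"]))
m=(abs(S[...,0]+75)<60)&(abs(S[...,1])<60)&(S[...,2]>-95)&(S[...,2]<-35)   # basket
P=S[m];P=P[P[:,2]>-60];r=cv2.minAreaRect(P[:,:2].astype(np.float32));print("rim",len(P),r);
top=[]
for x0 in range(-130,-20,15):
  for y0 in range(-60,60,15):
    q=P[(abs(P[:,0]-x0)<8)&(abs(P[:,1]-y0)<8)]
    if len(q)>5: top.append([x0,y0,np.percentile(q[:,2],90)])
top=np.array(top);A=np.c_[top[:,:2],np.ones(len(top))];print("tilt",np.linalg.lstsq(A,top[:,2],rcond=None)[0],len(top))
E
```

```text
orange 69 279.6231884057971 213.28985507246378 [[-87.7  -8.4 104.5]
 [-73.5  -1.1 109.7]
 [-63.6   8.4 133. ]]
ray [-7.41200850e+01  6.16838554e-04  1.10000000e+02]
blue 21 282.3809523809524 196.95238095238096 [[-20.9  -1.   -2.9]
 [ -6.9   1.1   4.2]
 [  7.6   4.   20.7]]
tipray [-20.4521637    1.65670771  16.        ]
rim 1043 ((-75.48558044433594, -0.9528045654296875), (101.80682373046875, 86.54902648925781), 89.0396728515625)
tilt [-4.38343921e-03  2.74330232e-03 -4.91989084e+01] 42
```

The rack sits at (-75, 0) mm in station axes and is level. The hook line is at y of about +1.5 mm.

```bash
python3 -m crank '[{"jaw":0,"x":-3,"y":1.5,"z":6,"ax":0,"ay":0,"az":0},{"jaw":0,"x":-5.8,"y":0,"z":12.2,"ax":0,"ay":0,"az":0},{"jaw":0,"x":-5.8,"y":0,"z":12.2,"ax":0,"ay":0,"az":0},{"jaw":0,"x":-5.8,"y":0,"z":12.2,"ax":0,"ay":0,"az":0},{"jaw":0,"x":-2.8,"y":0,"z":6.2,"ax":0,"ay":0,"az":0},{"jaw":0,"x":0,"y":0,"z":0,"ax":0,"ay":0,"az":0}]'
python3 look.py st2
```

```text
t: 10.0
eef_pos: [0.5866, 0.1439, 0.221]
tool_rot: [0.267, -0.03, 0.963, 0.008]
contact_force: [-1.2, 0.8, -2.0]
gripper_width: 0.201
[ 0.24  0.24 -0.77  2.11  0.88  0.5   0.44] [0.58660916 0.14388906 0.220992  ] lean 30.97985214986388 az 3.426493092978978 ty [-0.06240194  0.99804984 -0.00158441]
bar station mm -30.11737616611498 0.2346271749648302 31.492004921105597
bar [316.3 194.5] [282.1 203.2]
seat [325.5 199.2] [283.  194.8]
tip [318.7 199.3] [282.8 202.2]
```

View pics/st2.png

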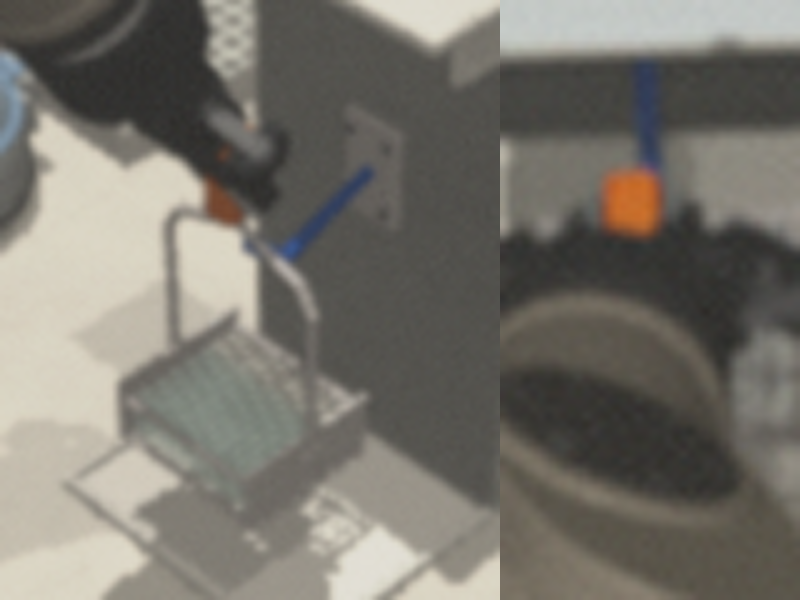

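The wire is just in front of and above the ball, and the grip is about 2 mm off to the -y side. I'll pass over the ball and come down behind it.

```bash
python3 -m crank '[{"jaw":0,"x":-6.2,"y":2,"z":4.3,"ax":0,"ay":0,"az":0},{"jaw":0,"x":-6.2,"y":0.5,"z":4.3,"ax":0,"ay":0,"az":0},{"jaw":0,"x":0,"y":0,"z":0,"ax":0,"ay":0,"az":0},{"jaw":0,"x":0,"y":0,"z":8,"ax":0,"ay":0,"az":0},{"jaw":0,"x":0,"y":0,"z":8,"ax":0,"ay":0,"az":0},{"jaw":0,"x":0,"y":0,"z":6,"ax":0,"ay":0,"az":0},{"jaw":0,"x":0,"y":0,"z":0,"ax":0,"ay":0,"az":0}]'
python3 look.py st3
```

```text
t: 10.98
eef_pos: [0.6126, 0.1485, 0.2009]
tool_rot: [0.267, -0.031, 0.963, 0.008]
contact_force: [-0.0, 0.5, -2.4]
gripper_width: 0.199
[ 0.19  0.31 -0.72  2.08  0.98  0.5   0.37] [0.61257155 0.14848037 0.20090826] lean 30.965566125940583 az 3.466895955034141 ty [-0.06334292  0.99799033 -0.00172614]
bar station mm -3.918571760063474 3.186314575518282 11.408256877256939
bar [323.4 195.7] [281.4 195.2]
seat [325.5 199.2] [283.  194.8]
tip [318.7 199.3] [282.8 202.2]
```

View pics/st3.png

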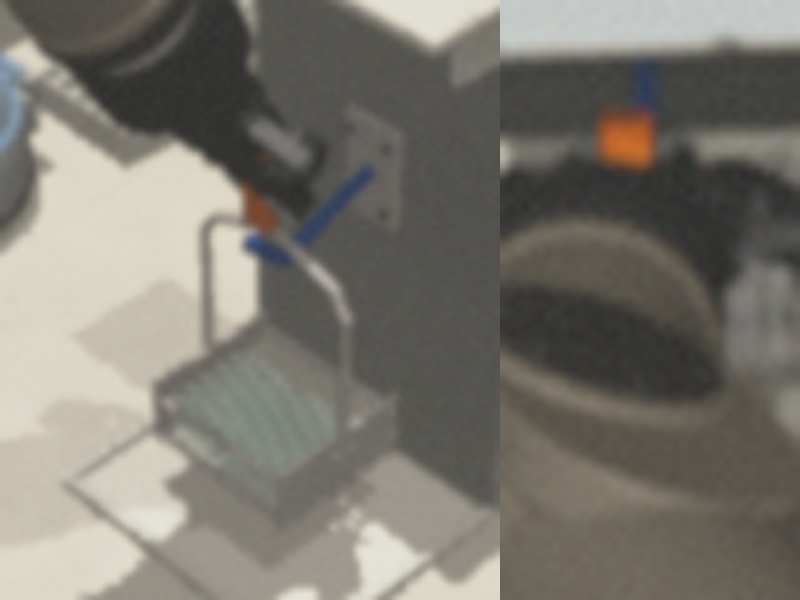

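The ball is in front of the wire at about (262,245) in the crop, and the wire is above the seat. I'll lower it in small steps and watch the force.

```bash
python3 -m crank '[{"jaw":0,"x":0.5,"y":0,"z":3,"ax":0,"ay":0,"az":0},{"jaw":0,"x":0.5,"y":0,"z":3,"ax":0,"ay":0,"az":0},{"jaw":0,"x":0,"y":0,"z":0,"ax":0,"ay":0,"az":0}]'
python3 -m crank '[{"jaw":0,"x":1,"y":0,"z":2,"ax":0,"ay":0,"az":0},{"jaw":0,"x":0,"y":0,"z":0,"ax":0,"ay":0,"az":0}]'
python3 -m crank '[{"jaw":0,"x":1,"y":0,"z":1.8,"ax":0,"ay":0,"az":0},{"jaw":0,"x":0,"y":0,"z":0,"ax":0,"ay":0,"az":0}]'
```

```text
t: 11.45
eef_pos: [0.6153, 0.1487, 0.1961]
tool_rot: [0.268, -0.031, 0.963, 0.008]
contact_force: [2.0, 0.1, -2.5]
gripper_width: 0.201
t: 11.7
eef_pos: [0.6157, 0.1488, 0.1941]
tool_rot: [0.268, -0.031, 0.963, 0.008]
contact_force: [5.0, -0.1, -3.5]
gripper_width: 0.201
t: 11.95
eef_pos: [0.6161, 0.149, 0.1927]
tool_rot: [0.268, -0.031, 0.963, 0.008]
contact_force: [6.0, 0.1, 0.0]
gripper_width: 0.2
```

The force pushes the tool forward, so the wire lies on the upturn of the hook. I'll shift forward and down.

```bash
python3 -m crank '[{"jaw":0,"x":-2.5,"y":0,"z":1.5,"ax":0,"ay":0,"az":0},{"jaw":0,"x":0,"y":0,"z":0,"ax":0,"ay":0,"az":0}]'
python3 -m crank '[{"jaw":0,"x":0.8,"y":0,"z":1.3,"ax":0,"ay":0,"az":0},{"jaw":0,"x":0,"y":0,"z":0,"ax":0,"ay":0,"az":0}]'
python3 -m crank '[{"jaw":0,"x":0.8,"y":0,"z":1.3,"ax":0,"ay":0,"az":0},{"jaw":0,"x":0,"y":0,"z":0,"ax":0,"ay":0,"az":0}]'
python3 look.py st4
```

```text
t: 12.2
eef_pos: [0.6179, 0.1487, 0.1913]
tool_rot: [0.267, -0.031, 0.963, 0.008]
contact_force: [3.8, 0.7, -1.5]
gripper_width: 0.203
t: 12.45
eef_pos: [0.6184, 0.1489, 0.1905]
tool_rot: [0.268, -0.031, 0.963, 0.008]
contact_force: [2.5, 0.8, 1.9]
gripper_width: 0.197
t: 12.7
eef_pos: [0.6187, 0.149, 0.1901]
tool_rot: [0.269, -0.031, 0.963, 0.007]
contact_force: [-2.1, -2.0, 10.3]
gripper_width: 0.203
[ 0.16  0.34 -0.7   2.08  1.03  0.48  0.32] [0.61868689 0.1490184  0.19008712] lean 31.16383105432446 az 3.413260885473862 ty [-0.06321662  0.99799734 -0.00222932]
bar station mm 2.218328823210114 3.339222352496741 0.5871164314856792
bar [325.2 198. ] [281.7 194. ]
seat [325.5 199.2] [283.  194.8]
tip [318.7 199.3] [282.8 202.2]
```

View pics/st4.png

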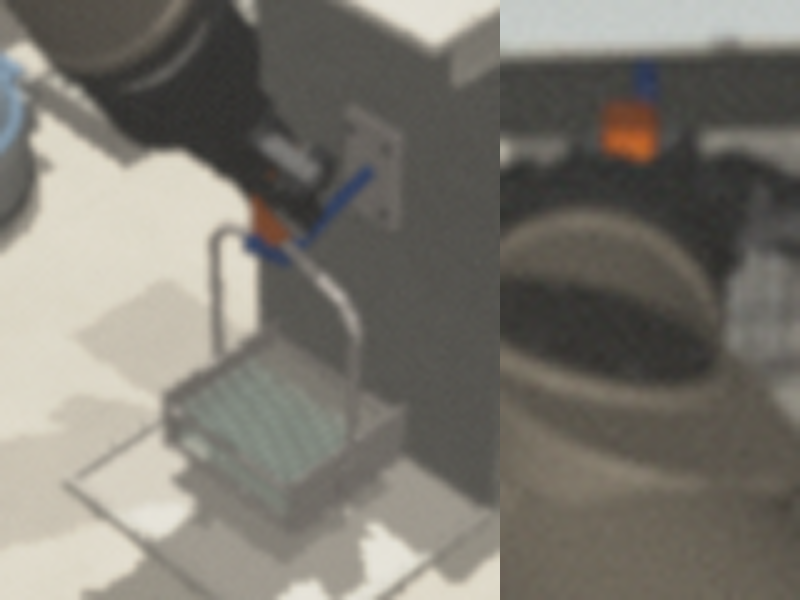

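```bash
python3 - <<'E'
from h import *
f=np.load("st4.npz");xs=np.array([.998,.0628,0]);ys=np.array([-.0628,.998,0]);seat=np.array([.608,.145,.174])
def st(W): d=W-seat; return np.stack([d@xs,d@ys,d[...,2]],-1)*1000
hsv=cv2.cvtColor(f["j"],cv2.COLOR_RGB2HSV);S=st(cloud("top",f["e"]))
for nm,lo,hi in(("orange",0,15),("blue",98,126)):
    m=(hsv[...,1]>110)&(hsv[...,0]>=lo)&(hsv[...,0]<=hi);m[:170]=0;m[225:]=0;m[:,:273]=0;m[:,292:]=0
    v,u=np.where(m);print(nm,m.sum(),u.mean(),np.nanpercentile(S[m],[5,50,95],axis=0).round(1))
S=st(cloud("side",f["d"]));m=(abs(S[...,0])<65)&(abs(S[...,1])<65)&(S[...,2]>-120)&(S[...,2]<-98)
r=cv2.minAreaRect(S[m][:,:2].astype(np.float32));print("rim",m.sum(),r)
E
```

```text
orange 51 280.0 [[-27.5  -4.6  42.8]
 [  7.3   1.7  47.8]
 [ 15.9  10.3 148.2]]
blue 1 282.0 [[36.6  0.7 10.5]
 [36.6  0.7 10.5]
 [36.6  0.7 10.5]]
rim 871 ((12.779888153076172, 0.8903465270996094), (104.40894317626953, 126.21473693847656), 0.050916265696287155)
```

The grip and hook are aligned in y to about 1 mm and the seat carries the load. I'll ease off a little, open, and back out along the tool axis.

```bash
python3 -m crank '[{"jaw":0,"x":-0.3,"y":0,"z":-0.5,"ax":0,"ay":0,"az":0},{"jaw":22,"x":0,"y":0,"z":0,"ax":0,"ay":0,"az":0},{"jaw":28,"x":0,"y":0,"z":0,"ax":0,"ay":0,"az":0},{"jaw":38,"x":0,"y":0,"z":0,"ax":0,"ay":0,"az":0},{"jaw":50,"x":0,"y":0,"z":0,"ax":0,"ay":0,"az":0},{"jaw":50,"x":0,"y":0,"z":0,"ax":0,"ay":0,"az":0}]'
python3 look.py st5
```

```text
t: 13.55
eef_pos: [0.618, 0.1488, 0.1891]
tool_rot: [0.267, -0.031, 0.963, 0.008]
contact_force: [-0.4, 0.7, -1.0]
gripper_width: 0.497
[ 0.16  0.34 -0.7   2.08  1.03  0.48  0.33] [0.61796241 0.14884072 0.18914925] lean 31.016942141669155 az 3.4666748136047167 ty [-0.06331331  0.99799223 -0.00171413]
bar station mm 1.4841384281829215 3.20739845729965 -0.35074675788326903
bar [325.  198.5] [281.8 194.3]
seat [325.5 199.2] [283.  194.8]
tip [318.7 199.3] [282.8 202.2]
```

View pics/st5.png

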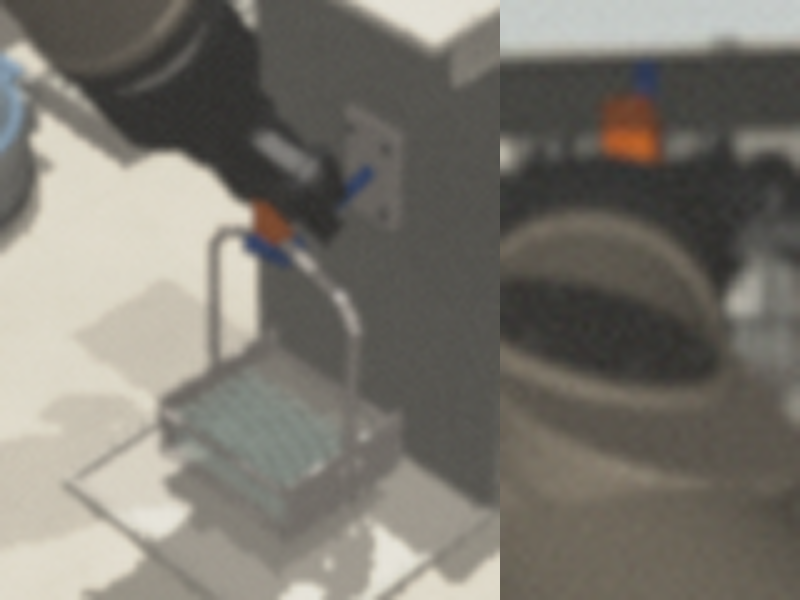

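It is released and hanging upright on the hook. I'll back out.

```bash
python3 -m crank '[{"jaw":50,"x":0,"y":0,"z":-8,"ax":0,"ay":0,"az":0},{"jaw":50,"x":0,"y":0,"z":-16,"ax":0,"ay":0,"az":0},{"jaw":50,"x":0,"y":0,"z":-24,"ax":0,"ay":0,"az":0},{"jaw":50,"x":0,"y":0,"z":-30,"ax":0,"ay":0,"az":0},{"jaw":50,"x":0,"y":0,"z":-30,"ax":0,"ay":0,"az":0},{"jaw":50,"x":0,"y":0,"z":-20,"ax":0,"ay":0,"az":0},{"jaw":50,"x":0,"y":0,"z":0,"ax":0,"ay":0,"az":0},{"jaw":50,"x":0,"y":0,"z":0,"ax":0,"ay":0,"az":0},{"jaw":50,"x":0,"y":0,"z":0,"ax":0,"ay":0,"az":0},{"jaw":50,"x":0,"y":0,"z":0,"ax":0,"ay":0,"az":0},{"jaw":50,"x":0,"y":0,"z":0,"ax":0,"ay":0,"az":0},{"jaw":50,"x":0,"y":0,"z":0,"ax":0,"ay":0,"az":0}]'
python3 - <<'E'
from h import *
i,d=eyes.read_camera("side");cv2.imwrite("pics/end.png",cv2.resize(i[120:380,200:450],(577,600),interpolation=2)[:,:,::-1])
xs=np.array([.998,.0628,0]);ys=np.array([-.0628,.998,0]);seat=np.array([.608,.145,.174])
dd=cloud("side",d)-seat;S=np.stack([dd@xs,dd@ys,dd[...,2]],-1)*1000
hsv=cv2.cvtColor(i,cv2.COLOR_RGB2HSV);m=(hsv[...,1]>150)&(hsv[...,0]<15)&(abs(S).max(-1)<90)
print("orange",m.sum(),np.nanpercentile(S[m],[5,50,95],axis=0).round(1))
P=S[(abs(S[...,0])<42)&(abs(S[...,1])<48)&(S[...,2]>-122)&(S[...,2]<-95)]
A=np.c_[P[:,:2],np.ones(len(P))];print("tilt",np.linalg.lstsq(A,P[:,2],rcond=None)[0],len(P))
# bystanders: pixel change vs. first frame
f=np.load("side0.npz")["p"]
for n,(a,b,c,e) in dict(mouse=(280,318,248,296),timer=(318,358,274,318),bottle=(216,252,220,246)).items(): print(n,np.abs(f[a:b,c:e].astype(int)-i[a:b,c:e]).mean())
E
```

```text
t: 15.15
eef_pos: [0.5522, 0.1449, 0.2988]
tool_rot: [0.267, -0.031, 0.963, 0.008]
contact_force: [0.2, -1.5, 0.2]
gripper_width: 0.498
orange 94 [[-10.6  -7.6  23.1]
 [ -4.   -3.4  45.4]
 [ 11.9   6.   50.6]]
tilt [-2.92024500e-02 -1.15028168e-03 -1.14334000e+02] 781
mouse 28.772112573099417
timer 11.254734848484848
bottle 4.464031339031339
```

View pics/end.png

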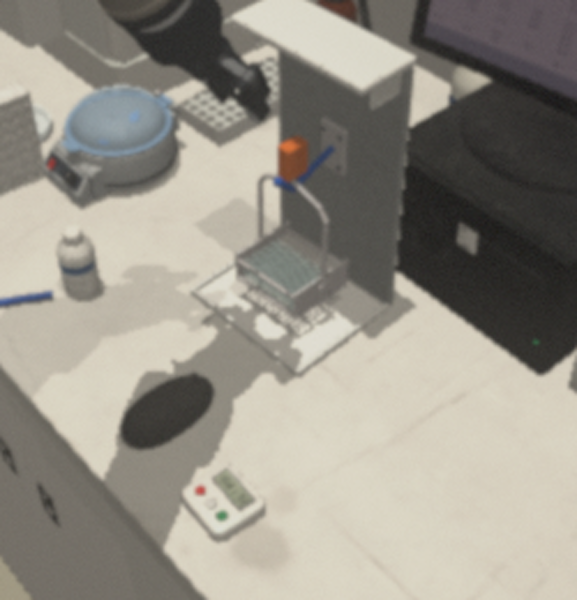

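The rack hangs level on the hook over the tray. The mouse (272,298), timer (297,338) and bottle (233,234) are at their original pixels, so the pixel differences come from the arm's shadow.

```bash
python3 -c "
from station import ticket; print(ticket.hand_in())"
```

```text
the job is handed in; nothing more can be done
None
```

The slide rack is hanging by its wire handle on the blue hook, over the tray, and I handed the job in at about 15 s. I took it by the orange grip, leaning the tool 31°. I carried it upright past the bystanders, over the hook's ball and down onto the seat, then released it and backed out about 130 mm.

**Last checks**
- **Rack:** it hangs freely, with a fitted rim tilt of about 1.7° in the station's x direction and about 0.1° in y. The top of the grip is about 48 mm above the hook seat, as it should be.
- **Arm:** nothing is touching the robot; the last force reading was about 1.5 N. The highest force I read was about 11 N, while seating the wire.
- **Bystanders:** the timer, mouse and bottle are at their original positions in the side picture. The automatic before-and-after comparison did show differences, largest at the mouse (28.8). I put these down to the arm's shadow, because by eye their positions had not changed.

**What did not go to plan:** the 40° approach ran into the joint 4 limit and a 34° one came close to the joint 6 limit. I settled on 31°, near the lower end of the allowed lean.

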